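# Clear the doorway and latch the parts cabinet

## Task

The iron clevis is lying in the way of the little steel cabinet's open door. Put it in the wooden tray, then push the cabinet door shut until its sprung latch snaps behind the strike and the door stays shut by itself. Push gently, with no more than about 2 kg of force (20 N) on the cabinet, do not slam the door, and leave the mug, rivet tin and fence brackets where they are.

Things in the scene. Friction and masses are not known exactly. Their poses are not given: they have to be found in the camera images.
- cabinet: Grey sheet-steel cabinet fixed to the counter, 240 mm wide (y), 160 mm high, its box from x -66 to +75 mm. Origin: centre of its underside; z up. Its open front faces its own -x. Door hinged at the +y end on a vertical axis at x -89, y +120 mm; latch and strike at the -y end. Shut, the door's outer face lies at x = -95 mm.
- strike_mark (a point): Nominal middle of the strike: an upright steel lip, 9 x 17 x 40 mm, on a bracket outside the cabinet's -y side wall; cabinet axes. Lip and the door's rubber stop are one part in slotted holes: it really sits up to 9 mm off this mark along x (either way, not measured), so where the latch snaps and the door stops must be felt.
- door_hinge (a point): Point on the vertical hinge axis, 80 mm above the counter, fixed to the cabinet; its axes are the cabinet's. A sprung rubber plunger inside the cabinet (28 mm above the counter, 1 to 3 N) pushes an unlatched door ajar to 0.1 rad or more.
- door_push (a point): Best point to push, on the door's outer face: 195 mm from the hinge, 130 mm high. Moves with the door, door's axes: +x = closing push, -y = to the free edge. Panel 12 mm thick, free edge 235 mm from the hinge, 8 to 156 mm high; its face is 6 mm off the hinge axis. A knob stands 26 mm off the face 212 mm from the hinge, 45 mm high; the upper half is plain.
- door (a joint): Door angle in rad: 0 nominally shut, grows as it opens (towards the cabinet's -x). Starts at 1.0 to 1.3. Turns easily (friction 0.05 N m, damping 0.2 N m s). Latched, it stands between about -0.04 and +0.05, according to the strike.
- latch (a joint): How far the spring bolt is pushed into the door (m): 0 out, 0.007 riding over the strike. Bolt 22 mm high at 115 mm height, 19 mm out of the free edge, 30 degree bevel leading, square back. It meets the strike at 0.05 to 0.13 rad; pushing it over takes 9 to 14 N at door_push, more nearer the hinge; it snaps out about 2 mm before the door's stop.
- clevis: Black forged-iron clevis lying flat on the counter in front of the cabinet: a U of 11 mm bar, 52 mm wide (y) over two straight parallel legs, about 80 mm long (x -42 to +38), 22 mm high; round bow at -x, a 12 mm pin 62 mm long across the legs at x = +28 mm. Origin: underside, midway between the legs, near the centre of mass. 0.3 to 0.6 kg. Grip across the two legs (along y) at the origin.
- tray: Empty open wooden tray, fixed to the counter, 200 mm (x) by 220 mm (y) outside, 45 mm high, walls 8 mm, floor 8 mm thick. Origin: centre of its underside; z up.
- mug: Blue enamel mug, 84 mm across, 85 mm high, loose. Origin: centre of its underside. Leave alone.
- rivet_tin: Round copper tin, 72 mm across, 65 mm high, loose. Origin: centre of its underside. Leave alone.
- bracket_a: Galvanized L-shaped fence bracket, 100 x 40 mm foot (along its x), 60 mm high upright at its -x end, loose. Origin: centre of its foot's underside. Leave alone.
- bracket_b: A second bracket, the same. Leave alone.
Not all that is in view belongs to the job. There is more than one size of the clevis; the job needs the middle-sized.

How it is judged:
By the outcome, as a careful person would: the job done as asked, in the order asked, and still so for the second after the job is handed in, with the robot touching nothing.
It also fails if it takes over 61 s, if anything falls off the work surface, if the arm or the gripper's body presses on something with over 40 N, if the wrist force passes 120 N, or if a joint passes its speed limit or range.

## Robot

A 7-joint arm with a two-finger parallel gripper is mounted at the origin on the work surface. World frame = base frame: x ahead of the robot, y to its left, z up, the work surface at z = 0. Lengths are in m, angles in degrees, forces in N, time in s.
With the tool pointing down it reaches from about 0.4 to 0.925 m from the base axis. Payload 4.1 kg.
Tool frame: the origin (TCP) lies midway between the tips of the shut fingers; the grasp point (between the pads) lies behind it (ctrl.grip_point_offset is the y of the grasp point in the tool frame, in m); y points along the fingers, z is the direction in which the jaws open and shut, and the axes are right-handed (so a half turn about y gives the same grasp; the last joint's range is limited). The gripper opens to 85 mm and grips with 20 to 120 N. Pads are 22 mm wide; open, the fingers measure 114 mm over their backs; the gripper's body (76 mm by 85 mm) begins 54 mm behind the grasp point. The pads swing forward as they close: fully open they stand 13 mm farther back than shut.
Start: joints at [-72.536, 22.827, 2.584, 88.041, -1.071, 69.15, -2.905], TCP at [0.255, 0.598, 0.231] pointing down, gripper open.
Joint ranges: [-161.44, 161.44], [-28.35, 127.94], [-78.24, 83.42], [0, 140.83], [-78.03, 258.03], [13.02, 114.36], [-168.23, 168.23]. Speed limits (degrees/s): [147.25, 147.25, 180, 180, 180, 180, 180].

## Interface

Orientations are given as [roll, pitch, yaw] about the fixed x, y, z axes, in that order (R = Rz(yaw) Ry(pitch) Rx(roll)).
In Python, from cell import ctrl gives the robot as it stands.
- The arm moves only by the tool apply_moves, never from a script. Its arguments are lists of equal length, an entry for each row: "xyz": the shift along the tool's x, y, z in m, a list of three; "roll": the turn about the tool's y in rad; "jaw": the closure, from 0 (fully open) to 1 (shut). A call has 1 to 5 rows; each row shifts and turns the pose as measured when the row begins, along the tool's axes as they then stand; what a row does not reach is not made up. A row lasts 1/10 s, in which the tool goes at most 50 mm and 8.59 degrees, less where a joint would pass 70% of its speed; a pose out of reach is approached as far as the arm can. A call with a gripper value outside its range is refused whole. The fingers move at their own pace and stop on an object; "newtons" is the grip in N (left out, the last holds). Time passes only in rows, so rows that do not move let the fingers close. It gives the time, the measured TCP pose, the force and the opening at its end, in the units of the state.
- ctrl.observe(): the state, without advancing time (a new reading comes with each control period).
- ctrl.snapshot(name): name is "side" or "top"; returns (picture, depth): 420x560x3 uint8, red, green, blue; 420x560 float32, m along the optical axis (not along the pixel's ray), 0 where there is no reading.
- ctrl.calibration(name): a dict with "fx", "fy", "cx", "cy" (pixels), "R" (3x3) and "t" (3): a world point X has camera coordinates R X + t. Camera axes: x right, y down, z forward; pixel columns grow to the right and rows downward; lengths in m; the calibration is good to about 2 mm. A picture is of the moment at which its call begins. calibration takes no time and is no camera call.
- ctrl.hand_in(): hands the job in, once; it reports no verdict.
The state is a dict: "time": time; "joint_pos": joint angles; "dq": joint speeds; "joint_efforts": joint torques, N m; "ee_pos": TCP position; "eef_rot": TCP orientation; "contact_force": force on the tool from outside, world axes, zero at the start; "torque": the same for the moment, N m; "grip_width": finger opening in m.
Only numpy, scipy, OpenCV 4.12 (cv2) and the standard library are available. Lean on these libraries where they do the work, as an engineer would, in place of code of your own. Each camera call takes 0.05 s, during which the arm holds its last target.

## Working session

There is one attempt and no reset: what is moved stays moved. The work goes in short steps, Python scripts to look and compute and a tool call to move; the robot and the scene stay as the last step left them, time stands still between calls to the robot, and variables do not carry over. Pictures are saved under pics/ and viewed, and the job is handed in when it is done.

Besides the shell and the picture viewer there is one more tool, called after "Emit:" as name([rows], argument=value, ...), one row to a line, values as JSON. apply_moves: Moves the arm, as the interface text tells. Its arguments: {"type":"object","properties":{"xyz":{"type":"array"},"roll":{"type":"array"},"jaw":{"type":"array"},"newtons":{"type":"number"}},"required":["xyz","roll","jaw"]}

```bash
ls; mkdir -p pics
python3 - <<'E'
from cell import ctrl
import cv2,numpy as np
s=ctrl.observe();print(s, ctrl.grip_point_offset)
for n in("side","top"):
    p,d=ctrl.snapshot(n);cv2.imwrite(f"pics/{n}0.png",p[:,:,::-1]);np.save(f"{n}0.npy",d)
    c=ctrl.calibration(n);print(n,c)
E
```

```text
pics
{'time': 0.0, 'joint_pos': array([-72.53720941,  22.87142907,   2.57958624,  88.11510998,
        -1.07222756,  69.15181383,  -2.90602699]), 'dq': array([ 0.06324321, -0.03665736,  0.01622643, -0.02676542,  0.00614487,
        0.01777294, -0.07077833]), 'joint_efforts': array([-3.18847297e-04, -4.75125647e+01,  1.36470102e+00, -2.54215890e+01,
        1.16226394e-02,  9.67072294e-03,  6.30816359e-06]), 'ee_pos': array([0.25509897, 0.59713901, 0.23026152]), 'eef_rot': array([-9.01139988e+01, -6.83926106e-03, -2.31294657e+01]), 'contact_force': array([-0.04088578, -0.17989618, -0.2084754 ]), 'torque': array([0.0226013 , 0.01210014, 0.0214194 ]), 'grip_width': 0.0853301231815281} -0.0187
side {'fx': 514.4581839839725, 'fy': 514.4581839839725, 'cx': 283.5963363814541, 'cy': 212.91723638025627, 'R': array([[-0.97485771, -0.22226433, -0.01584319],
       [-0.16672414,  0.77473193, -0.60991269],
       [ 0.14783607, -0.59193665, -0.79231023]]), 't': array([0.57617525, 0.19665364, 1.16889951])}
top {'fx': 463.7198115966763, 'fy': 463.7198115966763, 'cx': 283.8692960876587, 'cy': 208.6754129702786, 'R': array([[ 0.01810725, -0.99978369,  0.0102322 ],
       [-0.99741697, -0.01877396, -0.06933205],
       [ 0.06950915, -0.00895036, -0.99754116]]), 't': array([-0.09221265,  0.58615527,  1.35870658])}
```

View pics/top0.png

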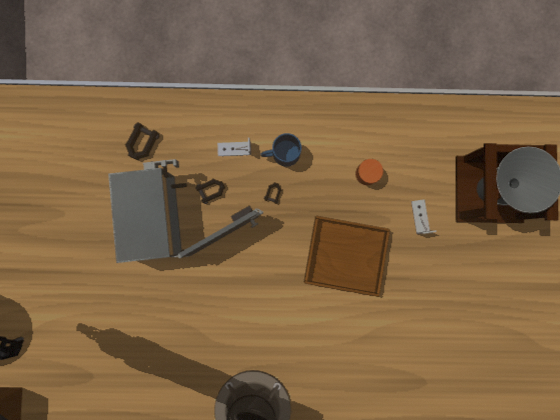

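View pics/side0.png

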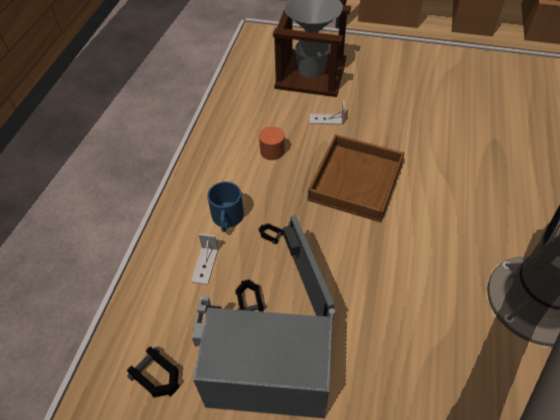

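The top picture shows the cabinet at about (145,215) and its door running from about (180,255) to (260,212). There are three clevises: large (142,142), middle (210,190) and small (273,193). The tray is at (348,256). I'll enlarge it.

```bash
cat > h.py <<'E'
import numpy as np,cv2
from cell import ctrl
def w(n,u,v,d=None,z=None):
    c=ctrl.calibration(n);r=np.array([(u-c['cx'])/c['fx'],(v-c['cy'])/c['fy'],1.]);R=c['R'];t=c['t']
    o=-R.T@t;q=R.T@r
    if d is not None:return o+q*d
    return o+q*((z-o[2])/q[2])
def cloud(n,d):
    c=ctrl.calibration(n);v,u=np.mgrid[:420,:560]
    P=np.stack([(u-c['cx'])/c['fx']*d,(v-c['cy'])/c['fy']*d,d],-1)
    X=(P-c['t'])@c['R'];X[d==0]=np.nan;return X
def proj(n,X):
    c=ctrl.calibration(n);p=c['R']@np.asarray(X)+c['t'];return p[0]/p[2]*c['fx']+c['cx'],p[1]/p[2]*c['fy']+c['cy']
E
python3 - <<'E'
from h import *
a=cv2.imread("pics/top0.png")[120:280,100:300];cv2.imwrite("pics/c1.png",cv2.resize(a,(800,600),interpolation=3)[:640])
a=cv2.imread("pics/side0.png")[180:400,120:350];cv2.imwrite("pics/c2.png",cv2.resize(a,None,fx=2.7,fy=2.7,interpolation=2))
a=cv2.imread("pics/top0.png")[205:305,295:400];cv2.imwrite("pics/c3.png",cv2.resize(a,None,fx=5,fy=5,interpolation=2))
E
```

```text
(no output)
```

View pics/c1.png

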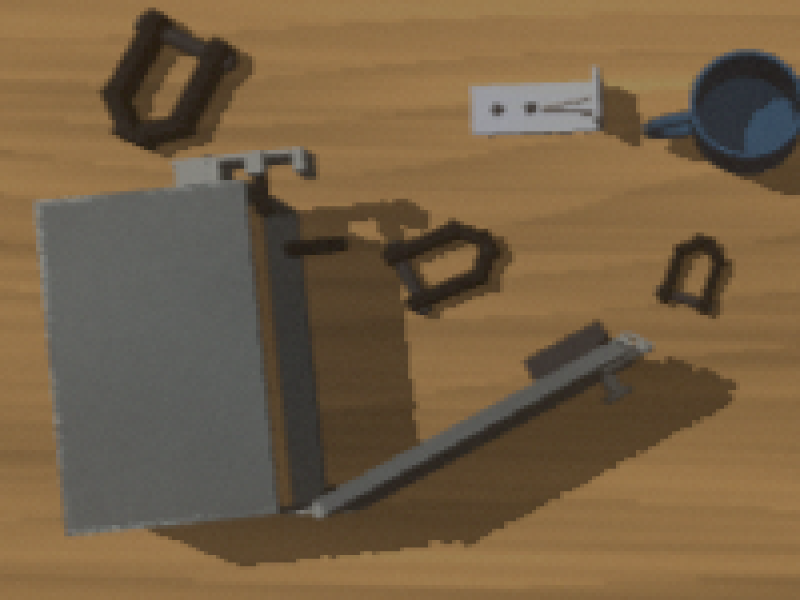

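View pics/c2.png

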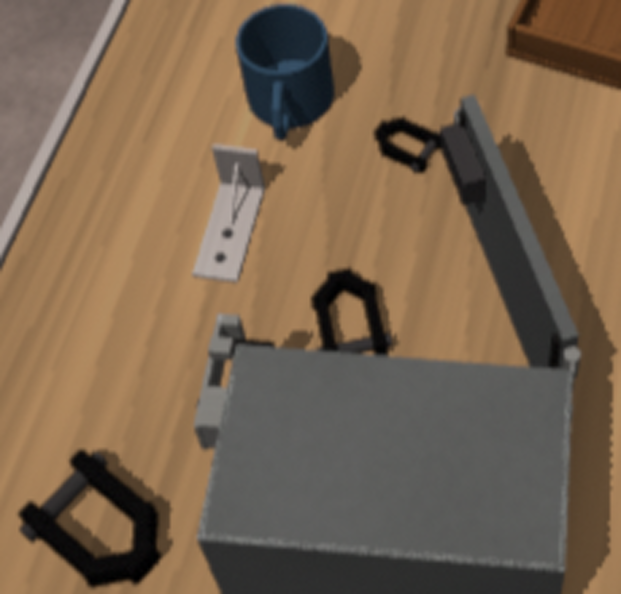

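View pics/c3.png

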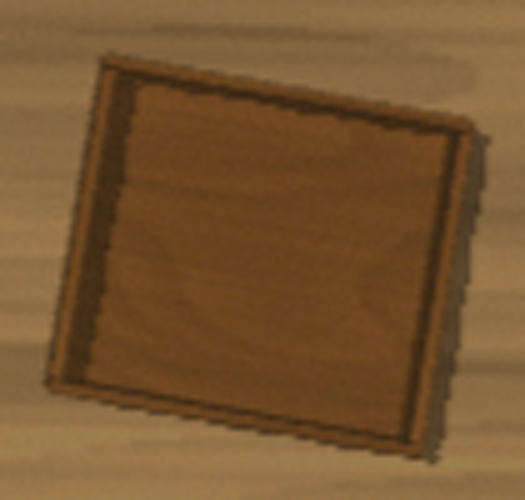

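The middle clevis lies with its pin towards the cabinet and its bow towards the door, at about (386–500, 225–310) in the crop. The door's free end is at crop (640,345) and the hinge at (318,508). Next I'll measure from the depth.

Run:
```python
from h import *
np.set_printoptions(precision=4,suppress=True)
d=np.load("top0.npy");X=cloud("top",d);im=cv2.imread("pics/top0.png")
# clevis: dark pixels
for n,(u0,u1,v0,v1) in dict(mid=(192,228,175,205),small=(262,285,180,206),large=(122,162,120,162)).items():
    g=im[v0:v1,u0:u1].max(2);Z=X[v0:v1,u0:u1]
    m=(Z[...,2]>0.008)&(Z[...,2]<.04)
    P=Z[m];r=cv2.minAreaRect((P[:,:2]*1000).astype(np.float32));print(n,m.sum(),r,cv2.boxPoints(r).tolist(),np.nanmax(P[:,2]), np.nanmedian(Z[~m][:,2]))
# cabinet top
m=(abs(X[...,2]-.16)<.006);m[:, 260:]=0;m[:165]=0
P=X[m]
r=cv2.minAreaRect((P[:,:2]*1000).astype(np.float32));print("cab",r,cv2.boxPoints(r).tolist())
m=(X[...,2]>.14)&(X[...,2]<.163);m[:,:180]=0;m[:,275:]=0;m[:190]=0;m[262:]=0
P=X[m];r=cv2.minAreaRect((P[:,:2]*1000).astype(np.float32));print("door",m.sum(),r,cv2.boxPoints(r).tolist(),np.median(P[:,2]))
m=(X[...,2]>.035)&(X[...,2]<.055);m[:,:298]=0;m[:,400:]=0;m[:208]=0;m[305:]=0
P=X[m];r=cv2.minAreaRect((P[:,:2]*1000).astype(np.float32));print("tray",m.sum(),r,cv2.boxPoints(r).tolist())
m=(X[...,2]>.05)&(X[...,2]<.18);m[:,:140]=0;m[:,182:]=0;m[:155]=0;m[169:]=0
P=X[m];print("strike",P)
```

```text
mid 292 ((642.691162109375, 139.09561157226562), (61.212066650390625, 79.93746185302734), 26.384735107421875) [[597.5114135742188, 161.2996063232422], [633.0353393554688, 89.68920135498047], [687.8709106445312, 116.89161682128906], [652.3469848632812, 188.50201416015625]] 0.02845737776669377 -0.0006264511990011002
small 143 ((637.303466796875, -48.546470642089844), (43.901222229003906, 58.496116638183594), 69.60820770263672) [[602.2398681640625, -58.93035125732422], [657.0701904296875, -79.31260681152344], [672.3670654296875, -38.16259002685547], [617.5367431640625, -17.78033447265625]] 0.02316630493043429 -0.0003481680849178491
large 555 ((779.9317016601562, 354.4585876464844), (82.84618377685547, 103.18647766113281), 64.48731994628906) [[715.5279541015625, 339.29644775390625], [808.6527099609375, 294.8529052734375], [844.33544921875, 369.6207275390625], [751.210693359375, 414.06427001953125]] 0.03709484575841313 -0.0006766614631911389
cab ((358.12884521484375, 161.84783935546875), (670.1665649414062, 381.50543212890625), 7.591055393218994) [[0.783447265625, 306.6637878417969], [51.
[... 5826 characters left out ...]
95]
 [0.6861 0.2496 0.1469]
 [0.686  0.2466 0.148 ]
 [0.6863 0.2444 0.146 ]
 [0.6881 0.2444 0.1351]
 [0.6953 0.2268 0.0923]
 [0.6941 0.2222 0.1001]
 [0.694  0.2191 0.1013]
 [0.6842 0.3045 0.1344]
 [0.6838 0.3009 0.1375]
 [0.6846 0.2996 0.1326]
 [0.6849 0.2973 0.131 ]
 [0.6846 0.2938 0.1337]
 [0.6843 0.2905 0.1356]
 [0.685  0.2889 0.1316]
 [0.6842 0.2846 0.1374]
 [0.6846 0.2826 0.1346]
 [0.6808 0.2729 0.16  ]
 [0.6807 0.2698 0.1613]
 [0.6816 0.2688 0.1553]
 [0.6807 0.2644 0.1617]
 [0.6807 0.2616 0.1623]
 [0.6803 0.2582 0.1649]
 [0.6816 0.2576 0.1572]
 [0.6817 0.255  0.1568]
 [0.6831 0.2546 0.148 ]
 [0.6837 0.25   0.1448]
 [0.6836 0.2472 0.1454]
 [0.6834 0.244  0.1471]
 [0.6853 0.2442 0.1354]]
```

```bash
cat >> h.py <<'E'
from scipy.spatial.transform import Rotation as Ro
def go(target,yaw=None):
    s=ctrl.observe();r=s['eef_rot'];M=Ro.from_euler('xyz',r,degrees=True)
    dl=M.inv().apply(np.array(target)-s['ee_pos'])
    print('t',round(s['time'],2),'pos',s['ee_pos'].round(4),'rot',r.round(2),'F',s['contact_force'].round(2),'w',round(s['grip_width'],4),'q',s['joint_pos'].round(1))
    print('tool delta',dl.round(4),'roll',None if yaw is None else round(-np.radians((yaw-r[2]+180)%360-180),3))
E
python3 - <<'E'
from h import *
np.set_printoptions(precision=4,suppress=True)
d=np.load("top0.npy");X=cloud("top",d)
m=(abs(X[...,2]-.16)<.008);m[:,:100]=0;m[:, 182:]=0;m[:165]=0;m[270:]=0
n,l,st,c=cv2.connectedComponentsWithStats(m.astype(np.uint8));k=1+st[1:,4].argmax();P=X[l==k]
r=cv2.minAreaRect((P[:,:2]*1000).astype(np.float32));print("cab",r,cv2.boxPoints(r).tolist(),np.median(P[:,2]))
print(st)
# hinge post top px ~ (179.5,255.5)
print("hinge",w("top",179.5,255.5,z=.156), X[250:259,175:185,2])
print('plunger',w("top",186.2,185.3,z=.028),w("top",171,185,z=.028))
for z in(.0,.011,.022):print(w("top",210,188,z=z))
go([.6418,.1409,.23],-63.6)
E
```

```text
cab ((555.4588012695312, 308.35845947265625), (240.2567901611328, 143.1874542236328), 7.591055393218994) [[426.925537109375, 363.4555969238281], [445.8408203125, 221.52301025390625], [683.9920654296875, 253.26132202148438], [665.0767822265625, 395.19390869140625]] 0.15920801524010653
[[     0      0    560    420 230410]
 [   108    168     62     95   4779]
 [   164    171      1      1      1]
 [   179    251      3      6     10]]
hinge [0.4484 0.1949 0.156 ] [[ 0.0095  0.0084  0.0112  0.0063  0.0115  0.0083  0.1447  0.1459  0.1543
   0.1584]
 [ 0.004   0.0005  0.002   0.0076  0.0055  0.144   0.1583  0.1535  0.152
   0.1546]
 [ 0.0103  0.011   0.0034  0.006   0.0094  0.16    0.1569  0.1511  0.1581
   0.1493]
 [ 0.0122  0.0034  0.0144  0.0086  0.1557  0.1574  0.1581  0.1502  0.158
   0.1565]
 [ 0.0147  0.0698  0.0629  0.1378  0.1408  0.1551  0.1565  0.1533  0.153
   0.1568]
 [ 0.0839  0.076   0.1398  0.1405  0.1378  0.1541  0.152   0.159   0.1495
   0.1318]
 [ 0.1356  0.1411  0.1415  0.1403  0.143   0.1383  0.1553  0.1434  0.1196
  -0.0026]
 [-0.0001 -0.0037  0.0028  0.1435  0.1389  0.1442  0.1279  0.0039 -0.0021
   0.001 ]
 [ 0.002   0.004  -0.0012 -0.0001 -0.0037 -0.0001 -0.0077 -0.0026  0.0021
  -0.0047]]
plunger [0.6512 0.2093 0.028 ] [0.6513 0.2543 0.028 ]
[0.6477 0.143  0.    ]
[0.6464 0.1413 0.011 ]
[0.6452 0.1396 0.022 ]
t 0.1 pos [0.2551 0.5972 0.2303] rot [-90.1   -0.01 -23.13] F [-0.18 -0.73 -0.88] w 0.0855 q [-72.5  22.9   2.6  88.1  -1.1  69.2  -2.9]
tool delta [ 0.5348  0.0009 -0.2677] roll 0.706
```

Emit:
apply_moves([
  [0.04,0,-0.02],
  [0.043,0,-0.014],
  [0.044,0,-0.008],
  [0.045,0,-0.002],
  [0.045,0,0.004],
], roll=[0.141,0.141,0.141,0.141,0.141], jaw=[0,0,0,0,0], newtons=60)

```text
time: 0.6
ee_pos: [0.3948, 0.4259, 0.2262]
eef_rot: [-90.4, 0.1, -64.1]
contact_force: [1.6, 0.0, 0.1]
grip_width: 0.0854
```

```bash
python3 -c "
from h import *
go([.6418,.1409,.23],-63.6)"
```

```text
t 0.6 pos [0.3948 0.4259 0.2262] rot [-90.44   0.12 -64.05] F [1.59 0.04 0.07] w 0.0854 q [-62.8  16.6  14.3  98.2  -4.7  66.1 -21.2]
tool delta [ 0.3644 -0.0053  0.0973] roll -0.008
```

Emit:
apply_moves([
  [0.045,0,0.012],
  [0.045,-0.001,0.012],
  [0.045,-0.001,0.012],
  [0.045,-0.001,0.012],
  [0.045,-0.001,0.012],
], roll=[0,0,0,0,0], jaw=[0,0,0,0,0])

```text
time: 1.1
ee_pos: [0.55, 0.2415, 0.2276]
eef_rot: [-90.6, 0.1, -64.1]
contact_force: [0.6, 0.2, 1.1]
grip_width: 0.0853
```

```bash
python3 -c "
from h import *
go([.6418,.1409,.23],-63.6)"
```

```text
t 1.1 pos [0.55   0.2415 0.2276] rot [-90.62   0.12 -64.08] F [0.62 0.19 1.11] w 0.0853 q [-43.9  19.3  20.7  95.3  -7.4  67.4   4.6]
tool delta [ 0.1306 -0.0031  0.0386] roll -0.008
```

Emit:
apply_moves([
  [0.044,0,0.013],
  [0.044,0,0.013],
  [0.03,0,0.009],
  [0,0,0],
  [0,0,0],
], roll=[0,0,0,0,0], jaw=[0,0,0,0,0])

```text
time: 1.6
ee_pos: [0.6382, 0.1364, 0.2247]
eef_rot: [-90.8, -0.2, -64.8]
contact_force: [-0.2, -0.0, 0.5]
grip_width: 0.0856
```

```bash
python3 -c "
from h import *
go([.6418,.1409,.06],-63.6)"
```

```text
t 1.6 pos [0.6382 0.1364 0.2247] rot [-90.84  -0.16 -64.82] F [-0.24 -0.03  0.48] w 0.0856 q [-32.5  25.3  23.1  87.9  -9.9  69.7  17.4]
tool delta [-0.003   0.1646  0.0076] roll -0.021
```

Emit:
apply_moves([
  [-0.001,0.04,0.004],
  [-0.001,0.045,0.003],
  [0,0.04,0.001],
  [0,0.03,0],
  [0,0,0],
], roll=[-0.02,0,0,0,0], jaw=[0,0,0,0,0])

```text
time: 2.1
ee_pos: [0.6401, 0.1503, 0.066]
eef_rot: [-90.6, 0.2, -63.0]
contact_force: [-0.6, -0.4, -0.7]
grip_width: 0.0853
```

Run:
```python
from h import *
go([.6418,.1409,.001],-63.6)
for n in("side","top"):
    p,d=ctrl.snapshot(n);np.save(n+"1.npy",d)
    b=p[150:250,150:290] if n=="top" else p[230:350,190:330]
    cv2.imwrite(f"pics/{n}1.png",cv2.resize(b[:,:,::-1],None,fx=5,fy=5,interpolation=2))
```

```text
t 2.1 pos [0.6401 0.1503 0.066 ] rot [-90.63   0.18 -63.04] F [-0.57 -0.38 -0.73] w 0.0853 q [-30.9  34.4  19.7  95.4 -13.8  53.2  21. ]
tool delta [ 0.0093  0.065  -0.002 ] roll 0.01
```

View pics/top1.png

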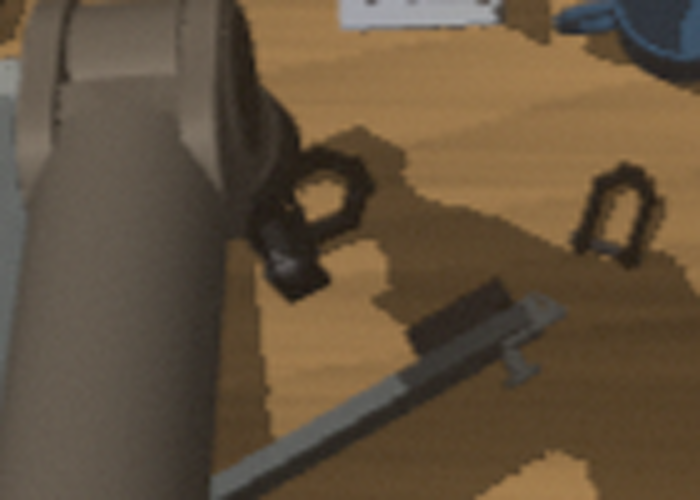

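View pics/side1.png

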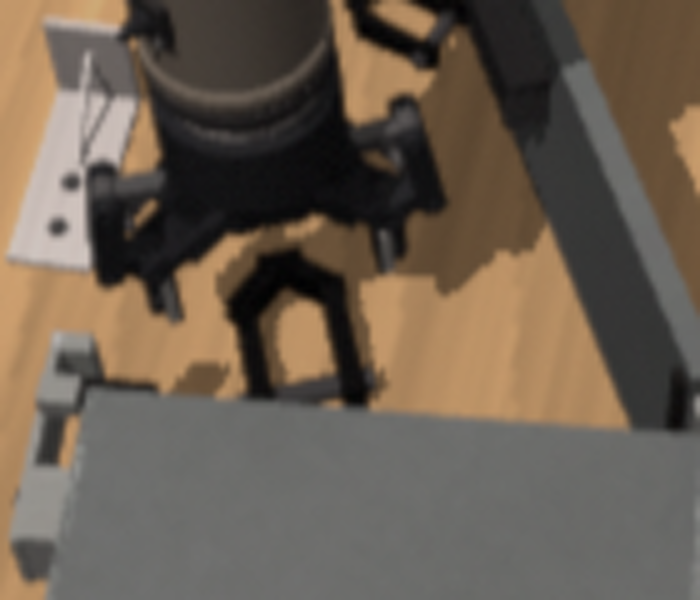

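Emit:
apply_moves([
  [0.009,0.015,-0.002],
  [0,0.02,0],
  [0,0.005,0],
  [0,0,0],
], roll=[0.01,0,0,0], jaw=[0,0,0,0])

```text
time: 2.6
ee_pos: [0.6523, 0.142, 0.0367]
eef_rot: [-89.3, -0.1, -63.7]
contact_force: [-0.7, 1.0, 0.5]
grip_width: 0.0852
```

```bash
python3 -c "
from h import *
go([.6418,.1409,.001],-63.6)"
```

```text
t 2.6 pos [0.6523 0.142  0.0367] rot [-89.35  -0.11 -63.65] F [-0.66  0.99  0.53] w 0.0852 q [-29.5  36.6  19.1  96.  -15.   49.2  22.2]
tool delta [-0.0038  0.0356 -0.0103] roll -0.001
```

Emit:
apply_moves([
  [-0.003,0.008,-0.009],
  [0,0,0],
  [0,0,0],
], roll=[0,0,0], jaw=[0,0,0])

```text
time: 2.9
ee_pos: [0.6439, 0.1402, 0.0307]
eef_rot: [-89.1, -0.2, -63.7]
contact_force: [0.5, 0.2, 0.3]
grip_width: 0.0856
```

```bash
python3 -c "
from h import *
go([.6418,.1409,.001],-63.6)"
```

```text
t 2.9 pos [0.6439 0.1402 0.0307] rot [-89.12  -0.16 -63.7 ] F [0.53 0.24 0.28] w 0.0856 q [-29.6  36.2  19.   97.6 -15.1  47.7  22.3]
tool delta [-0.0016  0.0297 -0.002 ] roll -0.002
```

Emit:
apply_moves([
  [-0.001,0.012,-0.002],
  [0,0.01,0],
  [0,0.004,0],
  [0,0,0],
], roll=[0,0,0,0], jaw=[0,0,0,0])

```text
time: 3.3
ee_pos: [0.642, 0.1407, 0.0029]
eef_rot: [-89.1, -0.2, -63.7]
contact_force: [0.2, 0.4, -0.6]
grip_width: 0.0852
```

```bash
python3 -c "
from h import *
go([.6418,.1409,.001],-63.6)"
```

```text
t 3.3 pos [0.642  0.1407 0.0029] rot [-89.07  -0.15 -63.68] F [ 0.17  0.36 -0.59] w 0.0852 q [-29.1  38.2  18.2  98.6 -15.9  44.8  22.9]
tool delta [-0.0003  0.0019 -0.0001] roll -0.001
```

Aligned. Closing the jaws.

Emit:
apply_moves([
  [0,0.002,0],
  [0,0,0],
  [0,0,0],
  [0,0,0],
  [0,0,0],
], roll=[0,0,0,0,0], jaw=[0.2,0.4,0.6,0.8,0.8], newtons=60)

```text
time: 3.8
ee_pos: [0.6421, 0.1405, 0.0008]
eef_rot: [-89.1, -0.1, -63.7]
contact_force: [-0.1, -0.1, -0.4]
grip_width: 0.051
```

Emit:
apply_moves([
  [0,0,0],
  [0,0,0],
  [0,0,0],
], roll=[0,0,0], jaw=[0.8,0.8,0.8])

```text
time: 4.1
ee_pos: [0.6421, 0.1406, 0.0008]
eef_rot: [-89.1, -0.2, -63.7]
contact_force: [0.2, -0.5, -1.1]
grip_width: 0.0507
```

Gripped at 51 mm. Lifting it gently.

Emit:
apply_moves([
  [0,-0.01,0],
  [0,-0.02,0],
  [0,-0.03,0],
  [0,-0.04,0],
  [0,-0.04,0],
], roll=[0,0,0,0,0], jaw=[0.8,0.8,0.8,0.8,0.8], newtons=80)

```text
time: 4.6
ee_pos: [0.6305, 0.1387, 0.1346]
eef_rot: [-90.5, 0.1, -63.7]
contact_force: [0.9, 0.5, -5.9]
grip_width: 0.0504
```

Emit:
apply_moves([
  [0,-0.04,0],
  [0,-0.04,0],
  [0,-0.04,0],
  [0,-0.01,0],
  [0,0,0],
], roll=[0,0,0,0,0], jaw=[0.8,0.8,0.8,0.8,0.8])

```text
time: 5.1
ee_pos: [0.6302, 0.1381, 0.2727]
eef_rot: [-90.4, 0.1, -63.7]
contact_force: [0.3, 0.2, -6.5]
grip_width: 0.0499
```

```bash
python3 -c "
from h import *
go([.453,-.2666,.25],-63.6)"
```

```text
t 5.1 pos [0.6302 0.1381 0.2727] rot [-90.4    0.14 -63.73] F [ 0.34  0.17 -6.52] w 0.0499 q [-33.2  22.5  23.5  85.7  -9.2  74.1  17.6]
tool delta [ 0.2846  0.0244 -0.3378] roll -0.002
```

Emit:
apply_moves([
  [0.026,0,-0.031],
  [0.026,0,-0.031],
  [0.026,0,-0.031],
  [0.026,0,-0.031],
  [0.026,0,-0.031],
], roll=[0,0,0,0,0], jaw=[0.8,0.8,0.8,0.8,0.8])

```text
time: 5.6
ee_pos: [0.5413, -0.0429, 0.2579]
eef_rot: [-91.5, 0.7, -62.8]
contact_force: [-0.4, -0.1, -5.9]
grip_width: 0.0503
```

Emit:
apply_moves([
  [0.026,0,-0.031],
  [0.026,0,-0.031],
  [0.026,0,-0.031],
  [0.026,0,-0.031],
  [0.026,0,-0.031],
], roll=[0,0,0,0,0], jaw=[0.8,0.8,0.8,0.8,0.8])

```text
time: 6.1
ee_pos: [0.4492, -0.2335, 0.2461]
eef_rot: [-92.6, 1.6, -62.8]
contact_force: [1.5, -0.9, -6.0]
grip_width: 0.0503
```

```bash
python3 -c "
from h import *
go([.453,-.2666,.25],-63.6)"
```

```text
t 6.1 pos [ 0.4492 -0.2335  0.2461] rot [-92.61   1.56 -62.77] F [ 1.54 -0.88 -5.97] w 0.0503 q [ -9.   10.6  35.5 105.   -5.3  69.3  55.5]
tool delta [ 0.031  -0.0042 -0.012 ] roll 0.015
```

Emit:
apply_moves([
  [0.02,0.02,-0.01],
  [0.01,0.04,-0.002],
  [0,0.04,0],
  [0,0.04,0],
  [0,0,0],
], roll=[0,0,0,0,0], jaw=[0.8,0.8,0.8,0.8,0.8])

```text
time: 6.6
ee_pos: [0.4306, -0.2716, 0.0924]
eef_rot: [-93.4, 2.0, -63.7]
contact_force: [-1.1, 1.2, -6.3]
grip_width: 0.0503
```

```bash
python3 -c "
from h import *
go([.453,-.2666,.012],-63.6)"
```

```text
t 6.6 pos [ 0.4306 -0.2716  0.0924] rot [-93.38   2.01 -63.73] F [-1.13  1.19 -6.29] w 0.0503 q [ -1.   22.8  33.9 113.4 -13.7  51.8  66.4]
tool delta [0.0083 0.0787 0.027 ] roll -0.002
```

Emit:
apply_moves([
  [0.008,0.02,0.018],
  [0,0.02,0.004],
  [0,0.018,0.002],
  [0,0.008,0],
  [0,0,0],
], roll=[0,0,0,0,0], jaw=[0.8,0.8,0.8,0.8,0.8])

```text
time: 7.1
ee_pos: [0.4503, -0.2661, 0.0219]
eef_rot: [-93.6, 2.2, -63.7]
contact_force: [0.1, -0.1, -5.2]
grip_width: 0.0501
```

```bash
python3 -c "
from h import *
go([.453,-.2666,.011],-63.6)"
```

```text
t 7.1 pos [ 0.4503 -0.2661  0.0219] rot [-93.57   2.2  -63.71] F [ 0.12 -0.05 -5.25] w 0.0501 q [  1.3  30.4  30.1 113.6 -18.7  45.   68.6]
tool delta [0.002  0.0107 0.0029] roll -0.002
```

Emit:
apply_moves([
  [0,0.006,0],
  [0,0.003,0],
  [0,0.002,0],
  [0,0,0],
], roll=[0,0,0,0], jaw=[0.8,0.8,0.8,0.8])

```text
time: 7.5
ee_pos: [0.4512, -0.2671, 0.0131]
eef_rot: [-93.4, 2.0, -63.7]
contact_force: [-0.5, 1.1, -5.5]
grip_width: 0.0501
```

Emit:
apply_moves([
  [0,0.003,0],
  [0,0,0],
], roll=[0,0], jaw=[0.8,0.8])

```text
time: 7.7
ee_pos: [0.4519, -0.2677, 0.0113]
eef_rot: [-93.3, 1.9, -63.7]
contact_force: [-0.7, 0.3, -4.2]
grip_width: 0.0503
```

Contact is just starting (6 → 4 N), so I'm releasing and retreating.

Emit:
apply_moves([
  [0,0,0],
  [0,0,0],
  [0,0,0],
  [0,0,0],
  [0,0,0],
], roll=[0,0,0,0,0], jaw=[0.45,0.3,0,0,0])

```text
time: 8.2
ee_pos: [0.4541, -0.2694, 0.0132]
eef_rot: [-93.1, 1.7, -63.7]
contact_force: [-0.2, -0.4, -0.3]
grip_width: 0.0854
```

Emit:
apply_moves([
  [0,-0.01,0],
  [0,-0.03,0],
  [0,-0.045,0],
  [0,-0.045,0],
  [0,-0.045,0],
], roll=[0,0,0,0,0], jaw=[0,0,0,0.5,1])

```text
time: 8.7
ee_pos: [0.461, -0.2681, 0.1903]
eef_rot: [-93.7, 2.2, -63.9]
contact_force: [0.5, 0.0, -1.1]
grip_width: 0.0589
```

Run:
```python
from h import *
go([.453,-.2666,.2])
for n in("side","top"):
    p,d=ctrl.snapshot(n);np.save(n+"2.npy",d)
    cv2.imwrite(f"pics/{n}2.png",p[:,:,::-1])
```

```text
t 8.7 pos [ 0.461  -0.2681  0.1903] rot [-93.66   2.2  -63.86] F [ 0.47  0.03 -1.06] w 0.0589 q [ -5.   18.3  36.5 104.7  -9.9  64.6  61.3]
tool delta [-0.0052 -0.0091 -0.0071] roll None
```

View pics/side2.png

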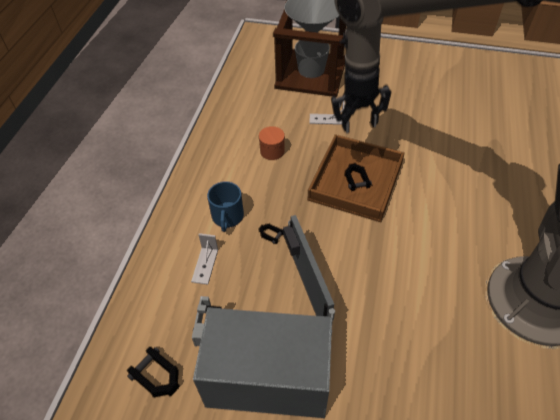

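View pics/top2.png

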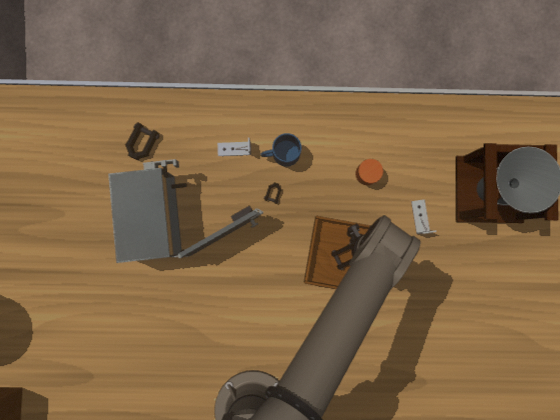

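The clevis lies flat in the tray (side ~(358,177)) and everything else is undisturbed. Next I'll go to the outside of the door with the fingers shut.

Run:
```python
from h import *
go([.497,.002,.19],-59)
s=ctrl.observe();print(Ro.from_euler('xyz',s['eef_rot'],degrees=True).as_matrix().round(3))
X=cloud("top",np.load("top2.npy"))
m=(X[...,2]>.14)&(X[...,2]<.163);m[:,:180]=0;m[:,275:]=0;m[:190]=0;m[262:]=0
P=X[m];r=cv2.minAreaRect((P[:,:2]*1000).astype(np.float32));print("door",m.sum(),r,cv2.boxPoints(r).tolist())
```

```text
t 8.8 pos [ 0.4656 -0.2709  0.1951] rot [-93.1    1.61 -63.82] F [ 0.25  0.4  -0.07] w 0.0439 q [ -5.   18.1  36.6 104.3  -9.9  64.5  61.3]
tool delta [-0.2308  0.0035  0.149 ] roll -0.084
[[ 0.441 -0.061  0.895]
 [-0.897  0.001  0.442]
 [-0.028 -0.998 -0.054]]
door 428 ((511.49725341796875, 97.34703063964844), (15.547674179077148, 228.23745727539062), 30.8485050201416) [[446.3065490722656, 191.33474731445312], [563.33984375, -4.613066673278809], [576.68798828125, 3.35931396484375], [459.6546630859375, 199.30712890625]]
```

Emit:
apply_moves([
  [-0.04,0,0.025],
  [-0.04,0,0.025],
  [-0.04,0,0.025],
  [-0.038,0,0.025],
  [-0.038,0,0.025],
], roll=[-0.02,-0.02,-0.02,-0.02,0], jaw=[1,1,1,1,1])

```text
time: 9.3
ee_pos: [0.4831, -0.0421, 0.1978]
eef_rot: [-92.7, 1.3, -60.1]
contact_force: [0.2, 0.2, -0.6]
grip_width: -0.0
```

Run:
```python
from h import *
go([.497,.002,.125],-59)
```

```text
t 9.3 pos [ 0.4831 -0.0421  0.1978] rot [-92.69   1.29 -60.15] F [ 0.2   0.17 -0.65] w -0.0 q [-26.5  10.5  29.8 110.9  -5.4  63.   35.5]
tool delta [-0.0296  0.0718  0.0374] roll -0.02
```

Emit:
apply_moves([
  [-0.02,0.02,0.02],
  [-0.005,0.025,0.005],
  [0,0.02,0],
  [0,0,0],
], roll=[-0.02,0,0,0], jaw=[1,1,1,1])

```text
time: 9.7
ee_pos: [0.4894, 0.0035, 0.1315]
eef_rot: [-92.3, 1.5, -58.1]
contact_force: [-1.1, -0.0, -0.4]
grip_width: -0.0003
```

```bash
cat >> h.py <<'E'
H=np.array([.4489,.1999])
def door(th=None,r=.20,off=.0205,z=.125):
    s=ctrl.observe();p=s['ee_pos'];v=p[:2]-H
    # angle of door whose outer face touches tool: perp distance=off on outer side
    a=np.arctan2(v[1],v[0]);R=np.hypot(*v);face=a+np.arcsin(min(1,off/R))
    al=np.radians(7.6)-face
    f=np.array([np.cos(face+np.pi/2),np.sin(face+np.pi/2)])
    print('tool-implied door theta',al.round(3),'r along',np.sqrt(R*R-off*off).round(4),'closing F',(-s['contact_force'][:2]@f).round(2))
    if th is not None:
        fa=np.radians(7.6)-th;T=H+r*np.array([np.cos(fa),np.sin(fa)])-off*np.array([-np.sin(fa),np.cos(fa)])
        go([*T,z],np.degrees(fa))
E
python3 - <<'E'
from h import *
door(1.163)
E
```

```text
tool-implied door theta 1.398 r along 0.1994 closing F 1.04
t 9.7 pos [0.4894 0.0035 0.1315] rot [-92.35   1.51 -58.06] F [-1.08 -0.03 -0.41] w -0.0003 q [-28.1  15.7  26.9 114.4  -8.8  54.6  35.3]
tool delta [0.0117 0.0043 0.0458] roll 0.017
```

Emit:
apply_moves([
  [0.004,0.002,0.012],
  [0.003,0.002,0.012],
  [0.003,0,0.01],
  [0,0,0.006],
  [0,0,0.004],
], roll=[0,0,0,0,0], jaw=[1,1,1,1,1])

```text
time: 10.2
ee_pos: [0.5381, 0.0176, 0.1284]
eef_rot: [-92.1, 1.3, -58.2]
contact_force: [0.2, -0.3, 0.4]
grip_width: 0.0002
```

Run:
```python
from h import *
door(1.0)
p,d=ctrl.snapshot("side");cv2.imwrite("pics/s3.png",cv2.resize(p[180:340,220:420,::-1],None,fx=3.5,fy=3.5))
```

```text
tool-implied door theta 1.147 r along 0.2019 closing F 0.01
t 10.2 pos [0.5381 0.0176 0.1284] rot [-92.07   1.34 -58.25] F [ 0.16 -0.29  0.43] w 0.0002 q [-27.3  20.6  26.  108.4 -11.   55.8  35.6]
tool delta [-0.001   0.0023  0.0296] roll -0.149
```

View pics/s3.png

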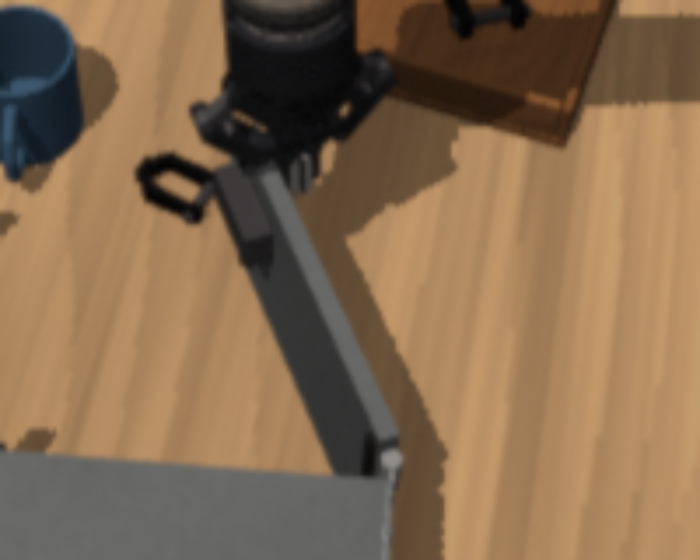

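Emit:
apply_moves([
  [0.001,0,0.01],
  [0.001,0,0.01],
  [0.001,0,0.01],
  [0.001,0,0.01],
  [0.001,0,0.01],
], roll=[-0.04,-0.05,-0.05,-0.05,-0.05], jaw=[1,1,1,1,1])

```text
time: 10.75
ee_pos: [0.5801, 0.0432, 0.1271]
eef_rot: [-91.8, 2.0, -44.1]
contact_force: [-1.7, -1.1, 0.2]
grip_width: -0.0003
```

Run:
```python
from h import *
door(.7)
```

```text
tool-implied door theta 0.906 r along 0.2033 closing F 1.99
t 10.75 pos [0.5801 0.0432 0.1271] rot [-91.85   1.96 -44.11] F [-1.72 -1.1   0.22] w -0.0003 q [-25.3  24.6  22.1 102.3 -10.9  57.9  47.2]
tool delta [-0.0032  0.0008  0.0413] roll -0.202
```

Emit:
apply_moves([
  [0,0,0.01],
  [0,0,0.01],
  [0,0,0.01],
  [0,0,0.01],
  [0,0,0.01],
], roll=[-0.05,-0.05,-0.05,-0.05,-0.05], jaw=[1,1,1,1,1])

```text
time: 11.25
ee_pos: [0.6126, 0.0798, 0.1267]
eef_rot: [-91.4, 2.2, -29.4]
contact_force: [-0.0, -1.1, 0.1]
grip_width: -0.0004
```

Run:
```python
from h import *
door(.45)
```

```text
tool-implied door theta 0.664 r along 0.202 closing F 0.98
t 11.25 pos [0.6126 0.0798 0.1267] rot [-91.44   2.22 -29.4 ] F [-0.03 -1.12  0.14] w -0.0004 q [-24.6  27.5  18.1  97.1  -9.8  59.6  57.6]
tool delta [-0.0013  0.0006  0.0431] roll -0.196
```

Emit:
apply_moves([
  [0,0,0.01],
  [0,0,0.01],
  [0,0,0.01],
  [0,0,0.01],
  [0,0,0.008],
], roll=[-0.05,-0.05,-0.05,-0.05,-0.04], jaw=[1,1,1,1,1])

```text
time: 11.75
ee_pos: [0.6337, 0.1216, 0.1266]
eef_rot: [-91.0, 2.3, -15.2]
contact_force: [-0.4, -0.5, 0.1]
grip_width: 0.0001
```

Run:
```python
from h import *
door(.3)
```

```text
tool-implied door theta 0.431 r along 0.1996 closing F 0.65
t 11.75 pos [0.6337 0.1216 0.1266] rot [-91.02   2.34 -15.24] F [-0.43 -0.54  0.09] w 0.0001 q [-24.8  29.7  14.3  93.   -8.3  60.9  66.9]
tool delta [0.0022 0.001  0.0263] roll -0.099
```

Emit:
apply_moves([
  [0.001,0,0.007],
  [0.001,0,0.007],
  [0.001,0,0.006],
  [0.001,0,0.006],
  [0.001,0,0.006],
], roll=[-0.02,-0.03,-0.03,-0.03,-0.03], jaw=[1,1,1,1,1])

```text
time: 12.25
ee_pos: [0.6453, 0.1534, 0.1258]
eef_rot: [-90.7, 2.6, -6.7]
contact_force: [-0.6, -0.9, -0.0]
grip_width: 0.0002
```

Run:
```python
from h import *
door(.18)
```

```text
tool-implied door theta 0.263 r along 0.2008 closing F 0.99
t 12.25 pos [0.6453 0.1534 0.1258] rot [-90.71   2.57  -6.66] F [-0.57 -0.93 -0.02] w 0.0002 q [-25.3  31.3  12.   90.2  -7.3  62.   72.1]
tool delta [0.0005 0.0006 0.0167] roll -0.069
```

Emit:
apply_moves([
  [0,0,0.004],
  [0,0,0.004],
  [0,0,0.004],
  [0,0,0.003],
  [0,0,0.003],
], roll=[-0.02,-0.02,-0.02,-0.015,-0.015], jaw=[1,1,1,1,1])

```text
time: 12.75
ee_pos: [0.6476, 0.1732, 0.1257]
eef_rot: [-90.4, 2.5, -1.0]
contact_force: [-0.0, 0.1, 0.9]
grip_width: -0.0
```

Run:
```python
from h import *
door(.1)
```

```text
tool-implied door theta 0.164 r along 0.1995 closing F -0.06
t 12.75 pos [0.6476 0.1732 0.1257] rot [-90.45   2.53  -1.  ] F [-0.05  0.06  0.87] w -0.0 q [-25.7  31.8  10.5  89.1  -6.6  62.3  75.6]
tool delta [0.0016 0.0005 0.0128] roll -0.05
```

Emit:
apply_moves([
  [0,0,0.002],
  [0,0,0.002],
  [0,0,0.002],
  [0,0,0.002],
], roll=[-0.015,-0.015,-0.01,-0.01], jaw=[1,1,1,1])

```text
time: 13.15
ee_pos: [0.6475, 0.1818, 0.1257]
eef_rot: [-90.3, 2.6, 2.1]
contact_force: [0.5, -1.0, -0.2]
grip_width: 0.0
```

Run:
```python
from h import *
door(.05)
```

```text
tool-implied door theta 0.12 r along 0.1984 closing F 1.02
t 13.15 pos [0.6475 0.1818 0.1257] rot [-90.31   2.55   2.13] F [ 0.47 -1.01 -0.24] w 0.0 q [-25.8  31.9   9.7  88.7  -6.2  62.4  77.7]
tool delta [0.0029 0.0005 0.0141] roll -0.046
```

Emit:
apply_moves([
  [0.001,0,0.002],
  [0,0,0.002],
  [0,0,0.002],
], roll=[-0.01,-0.01,-0.01], jaw=[1,1,1])

```text
time: 13.45
ee_pos: [0.6485, 0.1868, 0.1256]
eef_rot: [-90.3, 2.6, 3.9]
contact_force: [0.7, -1.4, -0.3]
grip_width: -0.0001
```

Run:
```python
from h import *
door(.05)
```

```text
tool-implied door theta 0.095 r along 0.199 closing F 1.43
t 13.45 pos [0.6485 0.1868 0.1256] rot [-90.33   2.56   3.95] F [ 0.72 -1.41 -0.33] w -0.0001 q [-25.9  32.1   9.3  88.4  -5.9  62.5  78.9]
tool delta [0.0021 0.0005 0.0091] roll -0.014
```

Emit:
apply_moves([
  [0.001,0,0.002],
  [0,0,0.002],
], roll=[-0.01,-0.01], jaw=[1,1])

```text
time: 13.65
ee_pos: [0.649, 0.1899, 0.1255]
eef_rot: [-90.4, 2.6, 5.1]
contact_force: [0.7, -2.3, 0.9]
grip_width: 0.0003
```

Emit:
apply_moves([
  [0,0,0.002],
  [0,0,0.002],
], roll=[-0.01,-0.01], jaw=[1,1])

```text
time: 13.85
ee_pos: [0.6493, 0.1928, 0.1255]
eef_rot: [-90.4, 2.6, 6.3]
contact_force: [0.1, -5.3, 0.4]
grip_width: -0.0002
```

Emit:
apply_moves([
  [0,0,0.002],
  [0,0,0.002],
], roll=[-0.005,-0.005], jaw=[1,1])

```text
time: 14.05
ee_pos: [0.6494, 0.1928, 0.1255]
eef_rot: [-90.7, 2.6, 6.8]
contact_force: [0.5, -5.3, 0.1]
grip_width: -0.0001
```

Emit:
apply_moves([
  [0,0,0.002],
  [0,0,0.002],
], roll=[-0.005,-0.005], jaw=[1,1])

```text
time: 14.25
ee_pos: [0.6495, 0.1926, 0.1256]
eef_rot: [-91.0, 2.6, 7.3]
contact_force: [1.0, -5.3, 1.5]
grip_width: -0.0002
```

Emit:
apply_moves([
  [0,0,0.003],
  [0,0,0.0035],
], roll=[0,0], jaw=[1,1])

```text
time: 14.45
ee_pos: [0.6495, 0.1927, 0.1257]
eef_rot: [-91.4, 2.7, 7.1]
contact_force: [1.0, -7.2, 1.1]
grip_width: -0.0002
```

Emit:
apply_moves([
  [0,0,0.004],
], roll=[0], jaw=[1])

```text
time: 14.55
ee_pos: [0.6495, 0.193, 0.1258]
eef_rot: [-91.7, 2.7, 7.0]
contact_force: [1.3, -6.8, 1.9]
grip_width: -0.0001
```

Emit:
apply_moves([
  [0,0,0.004],
], roll=[0], jaw=[1])

```text
time: 14.65
ee_pos: [0.6494, 0.1932, 0.1259]
eef_rot: [-92.0, 2.8, 6.8]
contact_force: [0.1, -7.1, 1.5]
grip_width: 0.0001
```

Emit:
apply_moves([
  [0,0,0.005],
], roll=[0], jaw=[1])

```text
time: 14.75
ee_pos: [0.6493, 0.1938, 0.1259]
eef_rot: [-92.3, 2.8, 6.7]
contact_force: [-0.2, -8.4, 2.0]
grip_width: 0.0
```

Emit:
apply_moves([
  [0,0,0.006],
], roll=[0], jaw=[1])

```text
time: 14.85
ee_pos: [0.6492, 0.1951, 0.126]
eef_rot: [-92.6, 2.8, 6.5]
contact_force: [-0.6, -8.7, 2.4]
grip_width: -0.0002
```

Run:
```python
from h import *
door(.0)
```

```text
tool-implied door theta 0.054 r along 0.1993 closing F 8.64
t 14.85 pos [0.6492 0.1951 0.126 ] rot [-92.64   2.85   6.49] F [-0.6  -8.71  2.39] w -0.0002 q [-27.7  32.8   9.5  87.2  -3.6  63.7  78.6]
tool delta [0.0019 0.0004 0.0108] roll -0.019
```

Emit:
apply_moves([
  [0,0,0.006],
], roll=[-0.01], jaw=[1])

```text
time: 14.95
ee_pos: [0.6493, 0.196, 0.1261]
eef_rot: [-93.0, 2.9, 6.9]
contact_force: [0.0, -9.3, 2.2]
grip_width: -0.0002
```

Emit:
apply_moves([
  [0,0,0.006],
], roll=[0], jaw=[1])

```text
time: 15.05
ee_pos: [0.6492, 0.1965, 0.1262]
eef_rot: [-93.4, 3.0, 6.7]
contact_force: [-0.4, -10.8, 2.8]
grip_width: 0.0002
```

Emit:
apply_moves([
  [0,0,0.006],
], roll=[0], jaw=[1])

```text
time: 15.15
ee_pos: [0.6491, 0.1966, 0.1263]
eef_rot: [-93.8, 3.0, 6.5]
contact_force: [0.5, -10.1, 2.9]
grip_width: 0.0
```

Emit:
apply_moves([
  [0,0,0.007],
], roll=[-0.005], jaw=[1])

```text
time: 15.25
ee_pos: [0.649, 0.1972, 0.1264]
eef_rot: [-94.3, 3.1, 6.6]
contact_force: [0.3, -10.7, 4.4]
grip_width: -0.0002
```

Emit:
apply_moves([
  [0,0,0.007],
], roll=[0], jaw=[1])

```text
time: 15.35
ee_pos: [0.649, 0.1976, 0.1266]
eef_rot: [-94.8, 3.2, 6.3]
contact_force: [-1.0, -11.1, 4.4]
grip_width: 0.0001
```

Emit:
apply_moves([
  [0,0,0.007],
], roll=[0], jaw=[1])

```text
time: 15.45
ee_pos: [0.6489, 0.1978, 0.1267]
eef_rot: [-95.3, 3.2, 6.1]
contact_force: [-0.0, -11.6, 4.4]
grip_width: 0.0002
```

Emit:
apply_moves([
  [0,0,0.008],
], roll=[-0.01], jaw=[1])

```text
time: 15.55
ee_pos: [0.6489, 0.1983, 0.1269]
eef_rot: [-95.8, 3.3, 6.4]
contact_force: [-0.2, -12.0, 5.2]
grip_width: -0.0001
```

Emit:
apply_moves([
  [0,0,0.008],
], roll=[0], jaw=[1])

```text
time: 15.65
ee_pos: [0.6487, 0.1987, 0.127]
eef_rot: [-96.4, 3.4, 6.1]
contact_force: [0.4, -12.8, 4.9]
grip_width: 0.0002
```

Run:
```python
from h import *
door(.0)
```

```text
tool-implied door theta 0.036 r along 0.1988 closing F 12.77
t 15.65 pos [0.6487 0.1987 0.127 ] rot [-96.37   3.43   6.11] F [  0.37 -12.79   4.93] w 0.0002 q [-30.4  33.8  10.8  85.9  -0.8  65.7  75.5]
tool delta [0.002  0.0011 0.0074] roll -0.026
```

Run:
```python
from h import *
for n in("side","top"):
    p,d=ctrl.snapshot(n)
    b=p[140:240,130:270] if n=="top" else p[270:370,180:310]
    cv2.imwrite(f"pics/{n}4.png",cv2.resize(b[:,:,::-1],None,fx=5.5,fy=5.5,interpolation=2))
go([0,0,0])
```

```text
t 15.75 pos [0.6485 0.2018 0.1268] rot [-96.11   3.39   6.19] F [-0.58 -4.94  3.61] w -0.0006 q [-30.5  33.9  10.7  85.8  -1.   65.6  75.5]
tool delta [-0.6579  0.1789 -0.1123] roll None
```

View pics/side4.png

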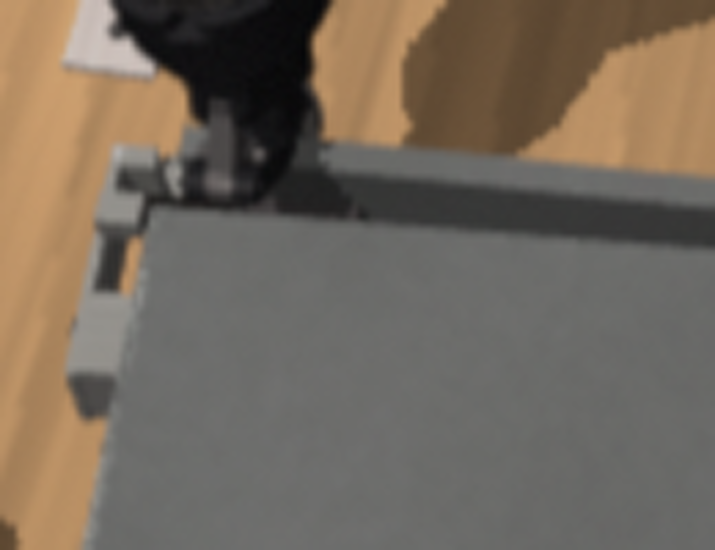

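View pics/top4.png

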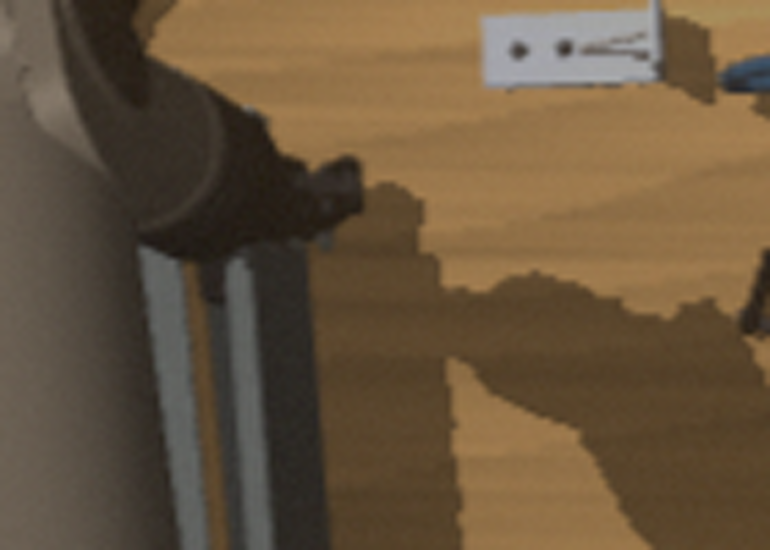

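During the camera hold the tool jumped 3 mm forward and the force fell from 13 to 5 N, which looks like the snap. I'll back off gently and check.

Emit:
apply_moves([
  [0,0,0.003],
  [0,0,0.004],
], roll=[0,0], jaw=[1,1])

```text
time: 15.95
ee_pos: [0.6482, 0.2042, 0.127]
eef_rot: [-96.4, 3.4, 6.0]
contact_force: [-0.5, -7.2, 3.0]
grip_width: 0.0001
```

Emit:
apply_moves([
  [0,0,0.005],
], roll=[0], jaw=[1])

```text
time: 16.05
ee_pos: [0.6479, 0.2077, 0.1267]
eef_rot: [-96.5, 3.4, 5.9]
contact_force: [0.4, -4.0, 3.1]
grip_width: 0.0002
```

Run:
```python
from h import *
door(.0)
```

```text
tool-implied door theta -0.01 r along 0.198 closing F 4.03
t 16.05 pos [0.6479 0.2077 0.1267] rot [-96.51   3.44   5.91] F [ 0.42 -4.01  3.15] w 0.0002 q [-31.1  34.1  10.8  85.5  -0.8  66.   74.5]
tool delta [ 0.0019  0.0018 -0.0017] roll -0.03
```

Emit:
apply_moves([
  [0,0,0.004],
], roll=[0], jaw=[1])

```text
time: 16.15
ee_pos: [0.6477, 0.2087, 0.1268]
eef_rot: [-96.8, 3.5, 5.8]
contact_force: [-0.1, -11.5, 4.3]
grip_width: 0.0002
```

Emit:
apply_moves([
  [0,0,0.005],
], roll=[0], jaw=[1])

```text
time: 16.25
ee_pos: [0.6476, 0.2085, 0.1269]
eef_rot: [-97.2, 3.5, 5.7]
contact_force: [0.5, -13.0, 5.3]
grip_width: -0.0001
```

Emit:
apply_moves([
  [0,0,0.005],
], roll=[0], jaw=[1])

```text
time: 16.35
ee_pos: [0.6476, 0.2082, 0.127]
eef_rot: [-97.7, 3.6, 5.5]
contact_force: [-2.1, -10.8, 5.3]
grip_width: -0.0003
```

It's firm at y=0.2085, so that is the stop. Backing off.

Emit:
apply_moves([
  [0,0,0],
  [0,0,-0.003],
  [0,0,-0.005],
  [0,0,-0.01],
  [0,0,-0.02],
], roll=[0,0,0,0,0], jaw=[1,1,1,1,1])

```text
time: 16.85
ee_pos: [0.6497, 0.1789, 0.1306]
eef_rot: [-97.1, 3.7, 6.1]
contact_force: [-0.4, 1.1, -0.0]
grip_width: 0.0003
```

Emit:
apply_moves([
  [0,0,-0.03],
  [0,-0.01,-0.04],
  [0,-0.03,-0.04],
  [0,-0.04,-0.04],
  [0,-0.04,-0.04],
], roll=[0,0,0,0,0], jaw=[1,1,1,1,1])

```text
time: 17.35
ee_pos: [0.6722, 0.0097, 0.2589]
eef_rot: [-96.9, 4.5, 6.4]
contact_force: [0.9, -0.3, -0.6]
grip_width: 0.0001
```

Run:
```python
from h import *
go([0,0,0])
for n in("side","top"):
    p,d=ctrl.snapshot(n);np.save(n+"5.npy",d)
    cv2.imwrite(f"pics/{n}5.png",p[:,:,::-1])
    b=p[140:280,100:260] if n=="top" else p[270:400,180:350]
    cv2.imwrite(f"pics/{n}5c.png",cv2.resize(b[:,:,::-1],None,fx=4,fy=4,interpolation=2))
```

```text
t 17.35 pos [0.6722 0.0097 0.2589] rot [-96.95   4.48   6.39] F [ 0.94 -0.29 -0.64] w 0.0001 q [-17.5  27.4  14.3  79.4   0.6  78.2  92. ]
tool delta [-0.6469  0.3002  0.1022] roll None
```

View pics/side5c.png

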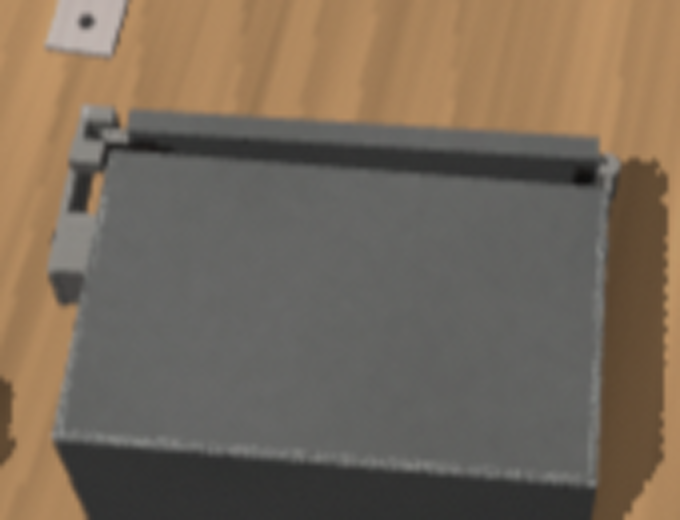

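View pics/top5c.png

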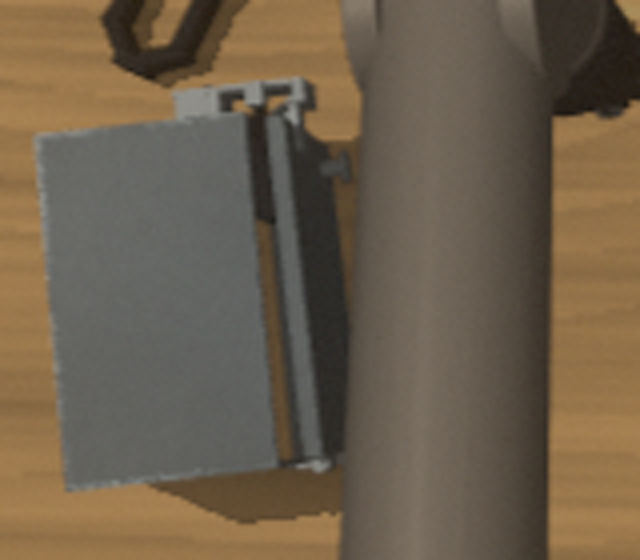

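The door stands nearly flush, with the bolt inside the strike's hook in the top crop at ~(300,115). I'll wait a bit, then measure the door angle and compare the other objects with the start.

Emit:
apply_moves([
  [0,-0.01,-0.03],
  [0,0,-0.03],
  [0,0,0],
  [0,0,0],
  [0,0,0],
], roll=[0,0,0,0,0], jaw=[1,1,1,1,1])

```text
time: 17.95
ee_pos: [0.6821, -0.0581, 0.2829]
eef_rot: [-97.0, 3.6, 5.8]
contact_force: [0.4, -0.5, 0.3]
grip_width: 0.0003
```

Emit:
apply_moves([
  [0,0,0],
  [0,0,0],
  [0,0,0],
  [0,0,0],
  [0,0,0],
], roll=[0,0,0,0,0], jaw=[1,1,1,1,1])

```text
time: 18.45
ee_pos: [0.6816, -0.0524, 0.2808]
eef_rot: [-96.8, 3.8, 6.2]
contact_force: [-0.2, 0.9, -0.3]
grip_width: 0.0003
```

Run:
```python
from h import *
for k in (5,6):
    if k==6:
        for n in("side","top"):
            p,d=ctrl.snapshot(n);np.save(n+"6.npy",d);cv2.imwrite(f"pics/{n}6.png",p[:,:,::-1])
    X=cloud("top",np.load(f"top{k}.npy"))
    c,s=np.cos(np.radians(97.6)),np.sin(np.radians(97.6))
    q=X[...,:2]-np.array([.5561,.3039]);cx=q[...,0]*c+q[...,1]*s;cy=-q[...,0]*s+q[...,1]*c
    m=(abs(X[...,2]-.155)<.012)&(cx<-.072)&(cx>-.125)&(abs(cy)<.11)
    f=np.polyfit(cy[m],cx[m],1);print(k,m.sum(),'theta',f[0],'x at free end',np.polyval(f,-.115),'at hinge',np.polyval(f,.12))
go([0,0,0])
a=cv2.imread("pics/side0.png");b=cv2.imread("pics/side6.png")
```

```text
5 462 theta -0.02296805266893511 x at free end -0.08518648713662319 at hinge -0.09058397951382294
6 459 theta -0.023673550692574367 x at free end -0.08514583470950654 at hinge -0.09070911912226153
t 18.55 pos [ 0.6816 -0.0526  0.2809] rot [-96.82   3.81   6.17] F [0.28 0.71 0.99] w -0.0002 q [-12.8  27.3  15.4  77.    0.3  79.5  97.5]
tool delta [-0.6519  0.3077  0.1632] roll None
```

View pics/side6.png

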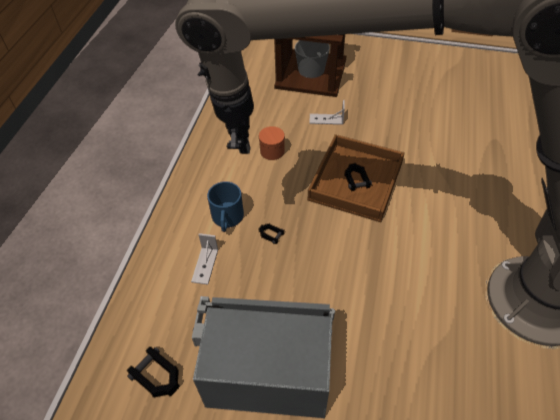

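View pics/top6.png

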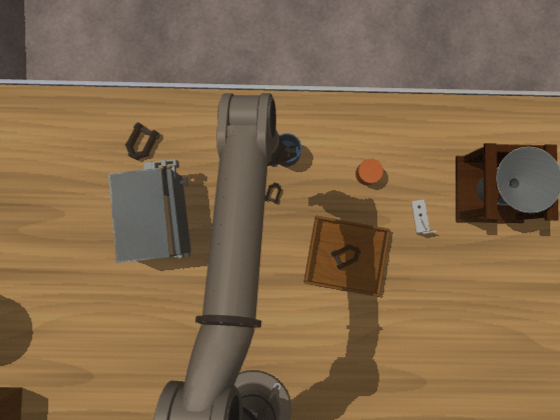

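```bash
python3 -c "
from cell import ctrl
print(ctrl.hand_in())"
```

```text
the job is handed in; nothing more can be done
None
```

The middle-sized clevis is lying flat in the wooden tray, and the cabinet door is shut and staying shut by itself. I handed the job in at about 18.6 s, with no verdict reported.

- **Clevis:** I gripped it across the legs at 51 mm and set it down in the tray. The later pictures show it still there.
- **Door:** I pushed it slowly along its arc, and the highest reading was about 14 N in total (13 N horizontal). The latch began to ride over the strike at about 5 N. The force then fell from 13 to 4 N while the door moved on, and it came firmly against its stop.
- **Staying shut:** After I backed off, the door measured −0.023 rad in two pictures 1.2 s apart, with the arm clear. That is inside the latched range, and an unlatched door would have sprung to 0.1 rad or more.
- **Other things:** The mug, rivet tin, both brackets and the other two clevises look unmoved in the side picture, compared by eye.

Two checks were less clean:

- **Snap:** I could not place the exact moment of the snap. There were two forward jumps close together, and the first came during a camera call.
- **Tilt:** The tool tilted about 7° while pushing. The contact therefore moved up to the door's top edge, and a vertical force of about 5 N showed up alongside the push.

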